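Zero the setting press and back it off four clicks

TASK

Set the depth of the small green press: turn the round steel dial on top of its head clockwise until it just comes up against its stop, without forcing it (the stop collar under the dial must not slip), then turn it back anticlockwise exactly four clicks. Then swing the black-pinned locking lever on top of the column anticlockwise all the way round to its stop, and leave the press and the dial alone, with nothing else on the bench disturbed.

Things in the scene. Friction and masses are not known exactly. Their poses are not given: they have to be found in the camera images.
- press: Setting press, green cast iron, bolted down: base 120 (x) x 220 (y) x 16 mm. Origin: centre of the underside, on a wooden board 20 mm above the table; z up. A round head 68 mm across stands over a steel work table at y = -60 mm, the 38 mm column at y = +60 mm; a green arm 46 mm wide joins them. Tops: arm 160, head 172, column boss 170 mm above the origin.
- dial_top (a point): Centre of the flat top of the dial, on its axis: a knurled steel knob 50 mm across, 26 mm high, top 210 mm above the press's origin, with a dark line on top. Axes turn with the dial: x along the line, z up. Below it: 1 mm gap, the dark stop collar (56 mm across, 8 mm high), then a ring 68 mm across with tick marks. It turns about z only and cannot be lifted.
- dial_line (a point): Outer end of the dark line on the dial's top, 24 mm from its axis. The dial has 15 clicks a turn (24 degrees each) and rests in each; passing one takes about 0.1 N m, then it falls into the next. Clockwise from above it comes to a stop, which is the rest of click zero. It starts 3 to 6 clicks anticlockwise of the stop and has 14 clicks of travel.
- collar (a joint): Angle of the stop collar under the dial, rad, positive anticlockwise, 0 as set up. It carries the stop, whose place is unmarked and differs each time and must be felt: from there on the moment climbs steadily past 0.2 N m, the sprung stop giving 14 degrees per N m. Held by friction only, the collar slips, and the setting is spoilt, at more than about 0.45 N m against the stop.
- quillrod (a joint): Height in m of the steel quill under the head (20 mm rod in line with the dial) above its lowest place: 0 with the dial at its stop, 0.00001 m (0.01 mm) higher per click anticlockwise. Far finer than the reading is good for.
- lock (a joint): Angle of the locking lever, rad: 0 fully open (the lever points along the press's +x), 1.2 fully locked at its stop (swung anticlockwise seen from above, towards the press's +y). It stays where it is left; moving it takes about 1.5 N at its pin.
- lock_pin (a point): Centre of the top of the lever's upright black pin, 14 mm across; the pin stands 30 mm clear above the flat lever, its top 218 mm above the press's origin, 65 mm from the lever's pivot. The point's x axis points from pivot to pin.
- lock_pivot (a point): Fixed point on the pivot axis of the locking lever, level with the top of the pin (60 mm along the press's +y from its origin). x, y, z axes are the press's.
- holder: Bystander: white plastic movement holder, 34 mm across, 19 mm high with a brass disc on top, on the work table under the head. Origin centre of underside.
- jar: Bystander: small white jar, 38 mm across, 35 mm high, beside the press base. Origin centre of underside.
- pliers: Bystander: pliers with red grips, 155 mm long, 11 mm high, lying. Origin near the middle, at the underside.
- driver: Bystander: screwdriver with black handle, 140 mm long, lying. Origin at its middle, underside.
- loupe: Bystander: black eye loupe, 38 mm across the foot, 34 mm high. Origin centre of underside.
- platea: Bystander: brass plate disc, 30 mm across, 4 mm thick, in a well of the tray. Origin centre of underside.
- plateb: Bystander: stacked brass plate disc, 30 mm across, 7 mm thick, in a well of the tray. Origin centre of underside.

How it is judged (in metres and radians):
On the way, in this order (a step that is already met when the one before it is completed fails the run):
1. the dial is turned clockwise to its stop (within 0.3 of a click), the locking lever still open (value of joint quillrod below 3e-06 m and value of joint lock below 0.6 rad), for 0.1 s.
2. the dial is turned back four clicks (within 0.4 of a click), the locking lever still open (value of joint quillrod between 3.6e-05 and 4.4e-05 m and value of joint lock below 0.6 rad), for 0.3 s.
At the end, for the whole second after the job is handed in: The dial rests four clicks back from its stop (within 0.4 of a click, quill 0.036 to 0.044 mm up) and the locking lever rests at 1.1 rad or more of its 1.2 (value of joint quillrod between 3.6e-05 and 4.4e-05 m and value of joint lock above 1.1 rad and not (velocity of joint lock above 0.05 rad/s or velocity of joint lock below -0.05 rad/s)); the robot touches nothing.
It fails at once if the dial is forced against its stop so that the stop collar slips (more than 0.06 rad either way) (value of joint collar above 0.06 rad or value of joint collar below -0.06 rad).
It fails at once if a bystander is shifted by more than 15 mm (distance of any of holder, jar, pliers, driver, loupe, platea, plateb from where it was at the start of the episode above 0.015 m).
It also fails if it takes over 72 s, if anything falls off the work surface, if the arm or the gripper's body presses on something with over 40 N, if the wrist force passes 120 N, or if a joint passes its speed limit or range.

ROBOT

A 6-joint arm with a two-finger parallel gripper is mounted at the origin on the work surface. World frame = base frame: x ahead of the robot, y to its left, z up, the work surface at z = 0. Lengths are in mm, angles in rad, forces in N, time in s.
With the tool pointing down it reaches from about 325 to 750 mm from the base axis. Payload 7.6 kg.
Tool frame: the origin (TCP) lies at the very end of the fingers, on their centre line; the grasp point (between the pads) lies 19 mm behind it; z points along the fingers, y is the line along which they close (so a half turn about z gives the same grasp; the last joint's range is limited). The gripper opens to 85 mm and grips with 20 to 120 N. Pads are 22 mm wide; open, the fingers measure 114 mm over their backs; the gripper's body (76 mm by 85 mm) begins 54 mm behind the grasp point. The pads swing forward as they close: fully open they stand 13 mm farther back than shut.
Start: joints at [-1.379, 0.052, 1.401, -0, 1.689, -0.07], TCP at [135.904, -507.125, 231.323] pointing down, gripper open.
Joint ranges: [-2.9, 2.9], [-0.91, 2.17], [0.12, 2.37], [-1.06, 4.2], [0.26, 2.73], [-2.93, 2.93]. Speed limits (rad/s): [2.57, 2.57, 3.01, 3.14, 3.14, 3.14].

INTERFACE

Orientations are given as a unit quaternion [x, y, z, w].
In Python, from rig import r gives the robot as it stands. The module is installed in compiled form; this text tells all that it offers. Calls block until the motion is done:
- r.reach(position, orientation): joint-space move of the TCP to a pose.
- r.move_straight(position, attitude=None, rate=150, threshold=None): straight line of the TCP; attitude=None keeps the orientation; rate is the mean speed in mm/s. With threshold (N) it stops when the force on the tool has changed by that much, and returns True; else False.
- r.move_j(angles): joint-space move.
- r.open_gripper() and r.clamp(): open the fingers fully, or close them until they stop; the grip force is fixed at half the most.
- r.dwell(seconds).
- r.ik(position, orientation): joint angles nearest the present ones, or None.
- r.read_camera(name): name is "scene" or "top"; returns the picture (400x640x3 uint8, red, green, blue); there is no depth.
- r.get_calibration(name): a dict with "mtx" (3x3 intrinsics, pixels), "view" (4x4, takes a point from world to camera coordinates). Camera axes: x right, y down, z forward; pixel columns grow to the right and rows downward; lengths in mm; the calibration is good to about 2 mm. A picture is of the moment at which its call begins. get_calibration takes no time and is no camera call.
A pose or a line that the arm cannot do raises r.Unreachable and nothing moves.
- r.sign_off(): hands the job in; it is judged then, once.
Readings, each from a call of its own:
- r.read_t(): time.
- r.read_joints(): joint angles.
- r.read_joint_vel(): joint speeds.
- r.read_effort(): joint torques, N m.
- r.read_tcp_pos(): TCP position.
- r.read_orientation(): TCP orientation.
- r.read_ft_force(): force on the tool from outside, world axes, zero at the start.
- r.read_ft_torque(): the same for the moment, N m.
- r.read_finger_gap(): opening from 0.0 (shut) to 1.0 (fully open).
- r.read_grasp_force(): force on a finger pad.
Only numpy, scipy, OpenCV 4.12 (cv2) and the standard library are available. Lean on these libraries where they do the work, as an engineer would, in place of code of your own. Each camera call takes 0.05 s, during which the arm holds its last target. There are 200 camera calls.

## Working session

There is one attempt and no reset: what is moved stays moved. The work goes in short steps, each a Python script; the robot and the scene stay as the last script left them, time stands still between calls to the robot, and variables do not carry over. Pictures are saved under pics/ and viewed, at most 10 in all, crops included, and the job is handed in when it is done.

```bash
mkdir -p pics; python3 - <<'E'
from rig import r
import cv2,numpy as np
for n in("top","scene"):
    im=r.read_camera(n); cv2.imwrite(f"pics/{n}0.png",im[:,:,::-1])
    c=r.get_calibration(n); print(n,np.round(c["mtx"],1).tolist(),np.round(c["view"],4).tolist())
print(r.read_orientation(),r.read_t())
E
```

```text
top [[380.4, 0.0, 320.1], [0.0, 380.4, 200.2], [0.0, 0.0, 1.0]] [[-0.0006, -1.0, 0.0047, -87.8769], [-0.9928, 0.0, -0.1199, 566.4883], [0.1199, -0.0047, -0.9928, 941.971], [0.0, 0.0, 0.0, 1.0]]
scene [[361.4, 0.0, 315.7], [0.0, 361.4, 199.1], [0.0, 0.0, 1.0]] [[-0.3177, 0.9479, 0.0235, 263.5906], [0.5767, 0.2129, -0.7888, -176.0771], [-0.7527, -0.2371, -0.6142, 1444.3091], [0.0, 0.0, 0.0, 1.0]]
[ 9.91444854e-01  1.30524386e-01 -4.10178786e-05 -6.96309477e-04] 0.1
```

View pics/top0.png

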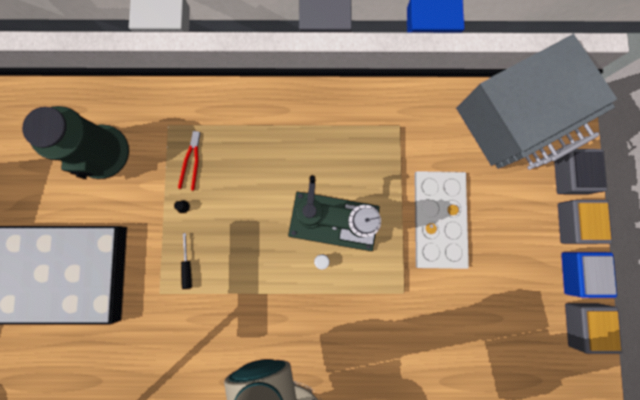

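View pics/scene0.png

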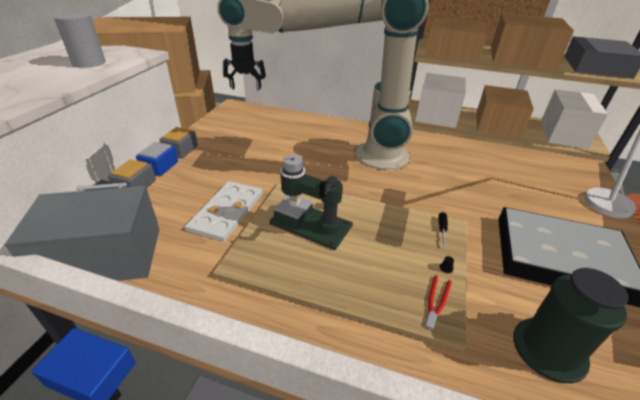

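The top view shows the press at about (335,221), with the dial at about (365,220). The lever points up the image from about (311,210) to its pin at (312,179), and the jar is at (321,262). I'll enlarge both views.

```bash
python3 - <<'E'
import cv2,numpy as np
a=cv2.imread("pics/top0.png")[165:275,280:400]; b=cv2.imread("pics/scene0.png")[145:255,260:360]
f=lambda a,s:cv2.resize(a,None,fx=s,fy=s,interpolation=cv2.INTER_CUBIC)
a=f(a,4);b=f(b,4)
cv2.imwrite("pics/c0.png",np.hstack([a[:440],b[:440,:310]]))
E
```

```text
(no output)
```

View pics/c0.png

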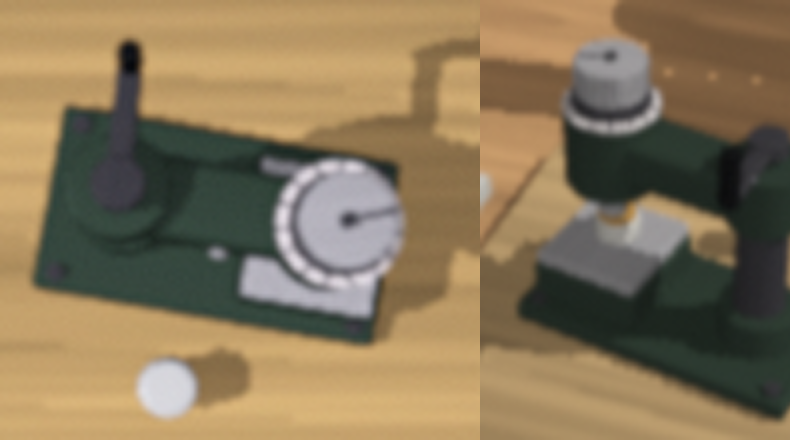

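The crop shows the dial centre at about (367,220) and its line pointing right and slightly up. The pin top is at about (312,176) and the pivot at about (309,211). Next I fit the press pose from these points and both views.

```bash
cat >h.py <<'E'
from rig import r
import numpy as np
from scipy.optimize import least_squares
from scipy.spatial.transform import Rotation as R
def proj(n,p):
    c=r.get_calibration(n); q=c["view"][:3,:3]@p+c["view"][:3,3]; q=c["mtx"]@q; return q[:2]/q[2]
def backproj(n,uv,z):
    return least_squares(lambda a:proj(n,np.array([a[0],a[1],z]))-uv,[500,-200]).x
def ori(a): # tool down, tool y axis along angle a in world
    y=np.array([np.cos(a),np.sin(a),0]); z=np.array([0,0,-1.]); return R.from_matrix(np.c_[np.cross(y,z),y,z]).as_quat()
E
python3 - <<'E'
from h import *
cr=lambda X,Y,ox=280,oy=165:np.array([(X+.5)/4-.5+ox,(Y+.5)/4-.5+oy])
B=[((60,110,16),cr(68,108)),((60,-110,16),cr(397,165)),((-60,-110,16),cr(371,342)),((-60,110,16),cr(36,287)),((0,-60,210),cr(349.5,219.5)),((0,-60,210),cr(349.5,219.5))]
S=[((0,-60,210),cr(130,56,260,145))]
def W(q,p):
    c,s=np.cos(q[2]),np.sin(q[2]); return np.array([q[0]+c*p[0]-s*p[1],q[1]+s*p[0]+c*p[1],20+p[2]])
f=lambda q:np.concatenate([proj(n,W(q,p))-uv for n,L in(("top",B),("scene",S)) for p,uv in L])
s=least_squares(f,[500,-150,0],x_scale=[100,100,1]);q=s.x;print(q,np.round(s.fun,1))
print("dial",W(q,(0,-60,210)),"top only",backproj("top",cr(349.5,219.5),230),"scene only",backproj("scene",S[0][1],230))
print("pin",W(q,(65,60,218)),proj("top",W(q,(65,60,218))),backproj("top",cr(129,47),238))
a=backproj("top",cr(402,208),230)-backproj("top",cr(349.5,219.5),230);print("line",a,np.degrees(np.arctan2(a[1],a[0])))
d=W(q,(0,-60,210))
for k in range(0,360,30):
    j=r.ik([d[0],d[1],300],ori(np.radians(k))); print(k,None if j is None else np.round(j,3))
print(r.read_ft_torque(),r.read_ft_force())
E
```

```text
[ 5.13146726e+02 -1.23419369e+02 -1.68261197e-01] [-1.  -0.9  1.4 -0.9  0.8  1.5 -1.3  0.6 -0.   0.  -0.   0.  -0.3  0.8]
dial [ 503.09862471 -182.57201584  230.        ] top only [ 503.15942954 -182.57567932] scene only [ 499.22355968 -183.12957873]
pin [587.27686183 -75.15216481 238.        ] [314.27294046 178.08391108] [590.81637393 -70.25035554]
line [  5.86184743 -26.87204174] -77.6943115345265
0 [-0.417  0.076  1.24  -0.     1.825 -0.417]
30 [-0.417  0.076  1.24  -0.     1.825 -0.941]
60 [-0.417  0.076  1.24  -0.     1.825 -1.464]
90 [-0.417  0.076  1.24  -0.     1.825 -1.988]
120 [-0.417  0.076  1.24  -0.     1.825 -2.512]
150 None
180 [-0.417  0.076  1.24  -0.     1.825  2.724]
210 [-0.417  0.076  1.24  -0.     1.825  2.201]
240 [-0.417  0.076  1.24  -0.     1.825  1.677]
270 [-0.417  0.076  1.24  -0.     1.825  1.154]
300 [-0.417  0.076  1.24  -0.     1.825  0.63 ]
330 [-0.417  0.076  1.24  -0.     1.825  0.106]
[-0.00126217 -0.01410408  0.03601191] [-0.17310385 -0.35318142 -0.2201794 ]
```

```bash
cat >>h.py <<'E'
def ft(n=8):
    F=np.mean([np.r_[r.read_ft_force(),r.read_ft_torque()] for _ in range(n)],0); return F
def center(a,p,it=3):
    "clamped with tool y along a: shift p along that axis until the lateral force vanishes"
    u=np.array([np.cos(a),np.sin(a)]); p=np.array(p,float); k=None
    for i in range(it):
        r.dwell(.15); f=ft()[:2]@u; print("  f",round(f,2),p.round(2),np.round(r.read_tcp_pos(),2))
        if abs(f)<1.5: break
        if k is None: d=np.sign(f)*.4
        else: d=np.clip(-f/k,-1.5,1.5)
        if i<it-1:
            p[:2]+=u*d; r.move_straight(p,rate=20); r.dwell(.1); g=ft()[:2]@u; k=(g-f)/d; print("  k",k)
            if abs(k)<.3: break
    return p
E
python3 - <<'E'
from h import *
a=np.radians(90)
r.reach([502,-182.7,290],ori(a)); r.move_straight([502,-182.7,207]); print(r.read_t(),ft().round(3))
r.clamp(); print(r.read_finger_gap(),r.read_grasp_force(),ft().round(3))
p=center(a,[502,-182.7,207]); print(p,ft().round(3),r.read_t(),r.read_joints())
E
```

```text
2.5917 [ 1.082  0.613 -0.231 -0.047 -0.025 -0.007]
0.562406273062148 61.858813762664795 [-1.972  6.086  6.049  1.186  0.321 -0.024]
  f 7.01 [ 502.  -182.7  207. ] [ 502.48 -181.57  208.93]
  k -7.109173434804072
  f 5.19 [ 502.  -182.3  207. ] [ 502.49 -181.5   208.94]
  k -3.789792676976952
  f 1.44 [ 502.   -181.57  207.  ] [ 502.48 -181.42  208.96]
[ 502.         -181.57053319  207.        ] [-1.402  1.44   6.191  0.369  0.267  0.049] 4.1833 [-4.15896156e-01  8.35177017e-02  1.41225430e+00  5.59389507e-04
  1.64326208e+00 -1.98702124e+00]
```

```bash
python3 - <<'E'
from h import *
y=-181.5
r.open_gripper(); j=r.ik([502,y,207],ori(0.)); r.move_j(j); r.clamp()
p=center(0.,[502,y,207]); print(p,ft().round(3),r.read_t())
r.open_gripper(); r.dwell(.1); p[2]=207
r.move_j(r.ik(p,ori(np.radians(90)))); print(ft().round(3)); r.clamp(); r.dwell(.2); print(ft().round(3),r.read_joints().tolist() if hasattr(r.read_joints(),'tolist') else r.read_joints(),r.read_tcp_pos(),r.read_t())
E
```

```text
f 0.62 [ 502.  -181.5  207. ] [ 502.26 -181.52  207.51]
[ 502.  -181.5  207. ] [ 0.616  0.896  3.532  0.076 -0.169  0.019] 6.6333
[0.826 0.639 0.577 0.062 0.    0.035]
[-1.42   1.136  5.597  0.315  0.283 -0.05 ] [-0.4159948008960783, 0.08469744937590408, 1.4140576033688268, 0.00016973649821792983, 1.6423687135863043, -1.9868561006592074] [ 502.07474538 -181.41282813  207.42721196] 9.2333
```

```bash
cat >>h.py <<'E'
P=[502,-181.5,207]; 
J0=np.array([-0.4159948,0.0846974,1.4140576,0.0001697,1.6423687,-1.9868561])
def turn(deg,wait=.05): # clockwise angle from start grasp
    q=J0.copy(); q[5]+=np.radians(deg); r.move_j(q); r.dwell(wait); return ft(6), np.degrees(r.read_joints()[5]-J0[5])
E
python3 - <<'E'
from h import *
m0=ft()[5]; t0=r.read_t()
for d in range(4,61,4):
    f,a=turn(d); print(d,round(a,2),(f[5]-m0).round(3),f[:3].round(1))
    if abs(f[5]-m0)>.22: break
print(r.read_t()-t0,r.read_t())
E
```

```text
4 3.89 0.013 [-2.7  1.1  2.3]
8 7.85 -0.006 [-1.   1.3  3.5]
12 11.84 0.01 [-0.7  0.6  3. ]
16 15.84 -0.009 [-1.   1.8  3.2]
20 19.83 0.018 [-2.   2.5  3.8]
24 23.83 0.145 [-1.8  1.7  3.4]
28 27.84 0.066 [-1.2  2.9  3.8]
32 31.83 0.036 [-0.1  3.   2.8]
36 35.84 0.038 [-0.1  3.9  2.5]
40 39.84 0.003 [-1.   4.9  2.9]
44 43.83 0.002 [-0.3  4.5  3.7]
48 47.83 0.112 [-0.5  4.8  2.8]
52 51.84 -0.015 [0.1 4.9 4.2]
56 55.84 0.008 [0.9 4.9 3.1]
60 59.88 0.065 [0.2 4.6 3. ]
4.5 13.7333
```

```bash
python3 - <<'E'
from h import *
m0=-.05; t0=r.read_t(); L=[]; d=60; 
while d<176:
    d+=1.5; f,a=turn(d,.03); m=f[5]-m0; L.append((d,round(m,3)))
    if m>.24:
        r.dwell(.05); m=ft(12)[5]-m0; L.append((d,round(m,3)))
        if m>.23: break
print(L,f.round(2)); print(r.read_t()-t0,r.read_t(),r.read_finger_gap())
import cv2
n="scene"; im=r.read_camera(n)[130:240,250:370]; im2=r.read_camera("top")[165:275,300:400]
cv2.imwrite("pics/c1.png",cv2.resize(np.hstack([im,im2])[:,:,::-1],None,fx=3.6,fy=3.6,interpolation=cv2.INTER_CUBIC))
E
```

```text
[(61.5, np.float64(0.066)), (63.0, np.float64(0.041)), (64.5, np.float64(0.032)), (66.0, np.float64(-0.001)), (67.5, np.float64(0.034)), (69.0, np.float64(0.09)), (70.5, np.float64(0.16)), (72.0, np.float64(0.151)), (73.5, np.float64(0.216)), (75.0, np.float64(0.072)), (76.5, np.float64(0.072)), (78.0, np.float64(0.01)), (79.5, np.float64(0.087)), (81.0, np.float64(-0.011)), (82.5, np.float64(0.006)), (84.0, np.float64(0.044)), (85.5, np.float64(-0.004)), (87.0, np.float64(-0.004)), (88.5, np.float64(-0.031)), (90.0, np.float64(0.006)), (91.5, np.float64(0.038)), (93.0, np.float64(0.088)), (94.5, np.float64(0.073)), (96.0, np.float64(0.114)), (97.5, np.float64(0.141)), (99.0, np.float64(0.029)), (100.5, np.float64(-0.014)), (102.0, np.float64(0.071)), (103.5, np.float64(0.065)), (105.0, np.float64(0.093)), (106.5, np.float64(0.052)), (108.0, np.float64(0.036)), (109.5, np.float64(0.031)), (111.0, np.float64(0.037)), (112.5, np.float64(0.124)), (114.0, np.float64(0.017)), (115.5, np.float64(0.044)), (117.0, np.float64(0.131)), (118.5, np.float64(0.225)), (120.0, np.float64(0.294)), (120.0, np.float64(0.322))] [ 2.58  5.27  3.07  0.82 -0.33  0.24]
11.383400000000002 25.1167 0.5636502521881572
```

View pics/c1.png

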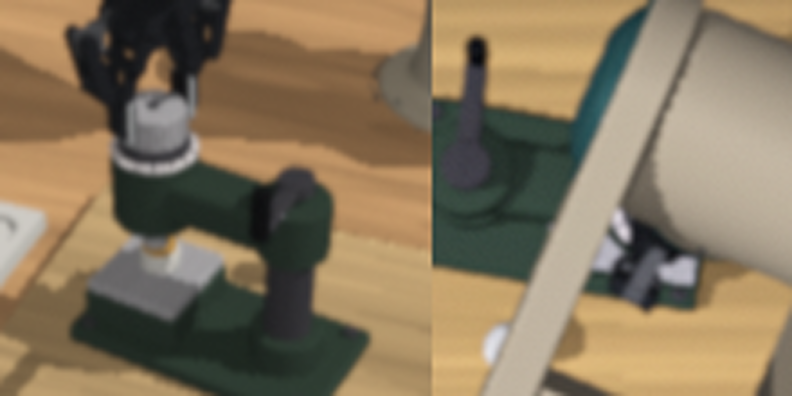

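The scene view still shows the dial top between the fingers, with its line now pointing up and to the right from about (155,103). I'll measure that line angle numerically, before and now.

```bash
cat >>h.py <<'E'
import cv2
def line(im,c=(502,-181.5)):
    "darkness along rays from dial centre in scene image; centre re-fitted on the dark hub"
    g=cv2.GaussianBlur(cv2.cvtColor(im,cv2.COLOR_RGB2GRAY),(0,0),.6).astype(np.float32)
    th=np.radians(np.arange(0,360,4)); out=[]
    for du in(-1,0,1):
        for dv in(-1,0,1):
            uv=np.array([[proj("scene",np.array([c[0]+k*np.cos(t),c[1]+k*np.sin(t),230])) for k in(6,9,12,15,18)] for t in th],np.float32)+np.float32([du,dv])
            v=cv2.remap(g,uv[...,0],uv[...,1],cv2.INTER_CUBIC).mean(1); out.append(v)
    return np.degrees(th),np.array(out)
E
python3 - <<'E'
from h import *
a=cv2.imread("pics/scene0.png")[:,:,::-1].copy(); b=r.read_camera("scene"); cv2.imwrite("pics/s1.png",b[:,:,::-1])
for im in(a,b):
    t,o=line(im); print([(int(t[i]),int(v[i])) for v in o for i in [np.argmin(v)]]); print(o[4].astype(int).tolist())
u,v=proj("scene",np.array([502,-181.5,230.])); print(u,v)
x,y=int(u),int(v)
cv2.imwrite("pics/c2.png",cv2.resize(np.hstack([a[y-18:y+18,x-18:x+18],b[y-18:y+18,x-18:x+18]])[:,:,::-1],None,fx=11,fy=11,interpolation=cv2.INTER_CUBIC))
E
```

```text
Traceback (most recent call last):
  File "h.py", line 36, in line
    uv=np.array([[proj("scene",np.array([c[0]+k*np.cos(t),c[1]+k*np.sin(t),230])) for k in(6,9,12,15,18)] for t in th],np.float32)+np.float32([du,dv])
                  ~~~~^^^^^^^^^^^^^^^^^^^^^^^^^^^^^^^^^^^^^^^^^^^^^^^^^^^^^^^^^^^
  File "h.py", line 6, in proj
    c=r.get_calibration(n); q=c["view"][:3,:3]@p+c["view"][:3,3]; q=c["mtx"]@q; return q[:2]/q[2]
ValueError: time passes only in moves, steps and waits
```

Cache the calibration.

```bash
sed -i 's/    c=r.get_calibration(n); q=/    c=cal(n); q=/; s/^def proj/from functools import lru_cache\n@lru_cache\ndef cal(n): return r.get_calibration(n)\ndef proj/' h.py
python3 - <<'E'
from h import *
a=cv2.imread("pics/scene0.png")[:,:,::-1].copy(); b=cv2.imread("pics/s1.png")[:,:,::-1].copy()
for im in(a,b):
    t,o=line(im); print([(int(t[i]),int(v[i])) for v in o for i in [np.argmin(v)]]); print(o[4].astype(int).tolist())
u,v=proj("scene",np.array([502,-181.5,230.])); print(u,v)
x,y=int(u),int(v)
cv2.imwrite("pics/c2.png",cv2.resize(np.hstack([a[y-18:y+18,x-18:x+18],b[y-18:y+18,x-18:x+18]])[:,:,::-1],None,fx=11,fy=11,interpolation=cv2.INTER_CUBIC))
E
```

```text
[(32, 133), (184, 123), (192, 107), (296, 130), (204, 125), (204, 107), (300, 125), (228, 123), (220, 107)]
[146, 146, 146, 146, 146, 147, 147, 148, 148, 149, 150, 150, 151, 151, 151, 152, 152, 152, 153, 153, 153, 153, 154, 154, 153, 153, 153, 153, 153, 152, 152, 151, 151, 151, 150, 150, 149, 148, 147, 146, 144, 143, 141, 139, 137, 134, 132, 129, 127, 125, 125, 125, 125, 125, 126, 127, 129, 130, 130, 132, 132, 132, 133, 132, 131, 131, 130, 130, 130, 130, 131, 132, 134, 136, 138, 139, 141, 143, 144, 145, 146, 147, 147, 147, 147, 147, 147, 146, 146, 146]
[(156, 99), (176, 96), (184, 95), (160, 99), (192, 98), (196, 95), (164, 98), (204, 100), (212, 98)]
[151, 151, 151, 151, 151, 152, 152, 153, 153, 154, 154, 155, 155, 155, 156, 156, 156, 156, 157, 157, 157, 157, 157, 157, 156, 156, 156, 156, 155, 153, 152, 151, 149, 147, 144, 140, 136, 131, 126, 120, 115, 111, 107, 104, 101, 100, 99, 98, 98, 99, 100, 102, 105, 108, 110, 112, 114, 116, 118, 120, 122, 123, 124, 125, 125, 125, 126, 126, 127, 127, 128, 129, 131, 132, 133, 133, 134, 135, 137, 139, 140, 141, 142, 144, 146, 147, 149, 150, 150, 151]
292.3121093245204 159.24867668611373
```

View pics/c2.png

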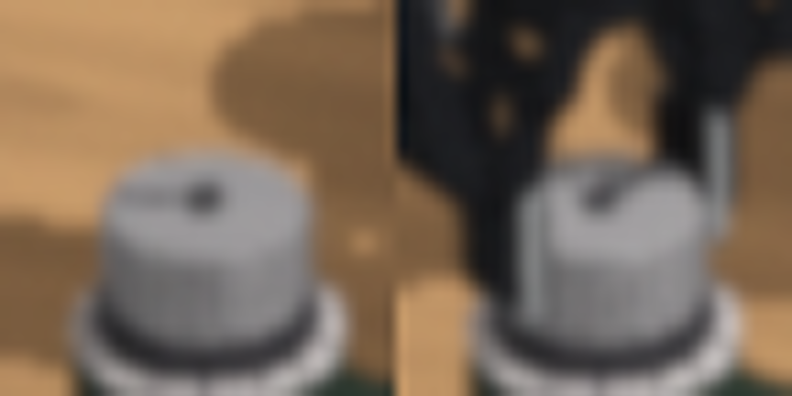

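By the image lines, the dial has turned about 119° (line from about -75° to about 163°). So it follows the fingers. The click moments rise from rest at about 24k-5°, and the stop is felt from about 115.5°, which is five clicks in. Four clicks back is therefore a command of 19.5°.

```bash
python3 - <<'E'
from h import *
for d in list(range(112,20,-8))+[21,19.5]:
    f,a=turn(d,.03); print(d,round(f[5]+.0,3),end="; ")
r.dwell(.6); print(ft().round(3),r.read_t())
r.open_gripper(); r.dwell(.4); p=r.read_tcp_pos(); print(p,ft().round(3))
r.move_straight([p[0],p[1],310]); r.dwell(.2)
r.reach([440,-40,330],ori(0.))
b=r.read_camera("scene"); t=r.read_camera("top"); cv2.imwrite("pics/s2.png",b[:,:,::-1]); cv2.imwrite("pics/t2.png",t[:,:,::-1]); print(r.read_t())
f=lambda im,s,h:cv2.resize(im[:,:,::-1],None,fx=s,fy=s,interpolation=cv2.INTER_CUBIC)[:h]
x,y=292,159
cv2.imwrite("pics/c3.png",np.hstack([f(b[y-18:y+18,x-18:x+18],11,396),f(t[165:264,290:388],4,396)]))
E
```

```text
112 -0.082; 104 0.03; 96 0.04; 88 -0.105; 80 -0.004; 72 0.076; 64 -0.068; 56 0.042; 48 0.095; 40 -0.033; 32 0.011; 24 0.07; 21 0.049; 19.5 0.023; [-0.088  4.658  2.569  0.894  0.064 -0.041] 29.9333
[ 502.07144054 -181.43407815  207.44139041] [-0.383  0.161  0.571  0.016 -0.014 -0.042]
33.25
```

View pics/c3.png

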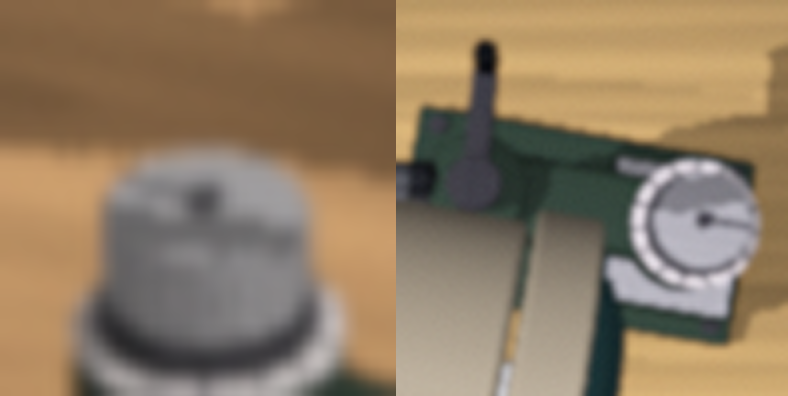

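The line now points right and slightly down from (706,218) to (757,228), about -101°. That is one click clockwise of the start, as expected for five in and four back. The lever is still open, with its pin at the top. Next I swing it.

```bash
python3 - <<'E'
from h import *
pv=np.array([522.8,-63.3]); 
def pose(al,s,z):
    a=np.radians(al); e=np.array([np.cos(a),np.sin(a)]); t=np.array([-e[1],e[0]]); return np.r_[pv+65*e-s*t,z],ori(a)
r.clamp()
r.reach(*pose(-10,38,290)); r.move_straight(pose(-10,38,216)[0]); print(ft()[:3].round(1))
p,o=pose(-10,19,216); print(r.move_straight(p,o,60,6))
for al in list(np.arange(-5,70.1,5)):
    h=r.move_straight(*pose(al,18,216),rate=60,threshold=6); print(al,h,ft()[:3].round(1),r.read_tcp_pos().round(0))
    if h: break
r.dwell(.3); print(r.read_t())
cv2.imwrite("pics/t3.png",cv2.resize(np.hstack([r.read_camera("top")[140:260,270:400],r.read_camera("scene")[130:250,250:370]])[:,:,::-1],None,fx=3.1,fy=3.1,interpolation=cv2.INTER_CUBIC))
E
```

```text
[0.1 0.1 0.4]
False
-5.0 False [-1.1  0.6 -0.3] [586. -87. 216.]
0.0 False [-0.4  0.6 -0.9] [588. -81. 216.]
5.0 False [ 0.2 -0.3 -0.9] [589. -76. 216.]
10.0 False [0.4 1.1 0.1] [590. -70. 216.]
15.0 False [-0.6 -0.2  0. ] [590. -64. 216.]
20.0 False [ 0.2 -0.6 -0.3] [590. -58. 216.]
25.0 False [-0.8 -0.4  0.4] [589. -52. 216.]
30.0 False [ 0.2  0.8 -0.3] [588. -46. 216.]
35.0 False [ 0.3  0.1 -0. ] [586. -41. 216.]
40.0 False [-0.7  0.1 -0.3] [584. -35. 216.]
45.0 False [ 0.4 -0.2  0. ] [582. -30. 216.]
50.0 False [-0.2 -0.7  0.6] [578. -25. 216.]
55.0 False [-0.4 -0.5  0.1] [575. -20. 216.]
60.0 False [ 5.8 -3.6 -1.7] [572. -17. 216.]
65.0 False [ 31.7 -16.3  -9.9] [572. -16. 217.]
70.0 False [ 59.7 -26.  -18.1] [572. -15. 217.]
40.1333
```

View pics/t3.png

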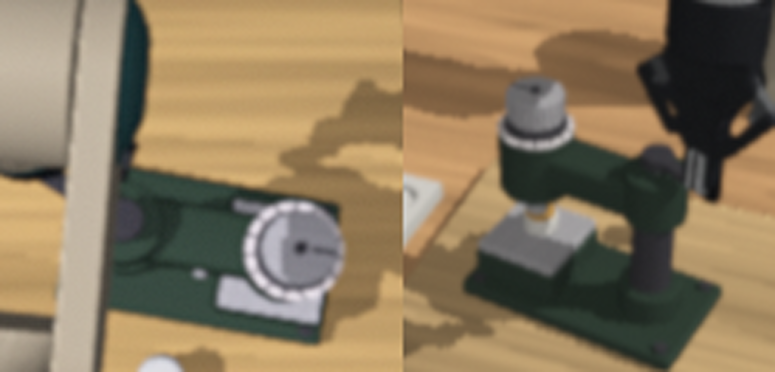

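The lever is hard against its stop: the force rose sharply near 60°. The dial is unchanged. I'll back off, check, and hand in.

```bash
python3 - <<'E'
from h import *
pv=np.array([522.8,-63.3]); a=np.radians(58); e=np.array([np.cos(a),np.sin(a)]); t=np.array([-e[1],e[0]])
p=np.r_[pv+65*e-36*t,216]; r.move_straight(p,ori(a),60); print(ft().round(2))
p[2]=320; r.move_straight(p); r.reach([250,-420,330],ori(0.)); r.dwell(.3); print(r.read_t())
cv2.imwrite("pics/t4.png",cv2.resize(np.hstack([r.read_camera("top")[140:280,260:400],r.read_camera("scene")[130:270,250:370]])[:,:,::-1],None,fx=3,fy=3,interpolation=cv2.INTER_CUBIC))
E
```

```text
[-0.84  1.05  0.08  0.03  0.   -0.05]
43.9333
```

View pics/t4.png

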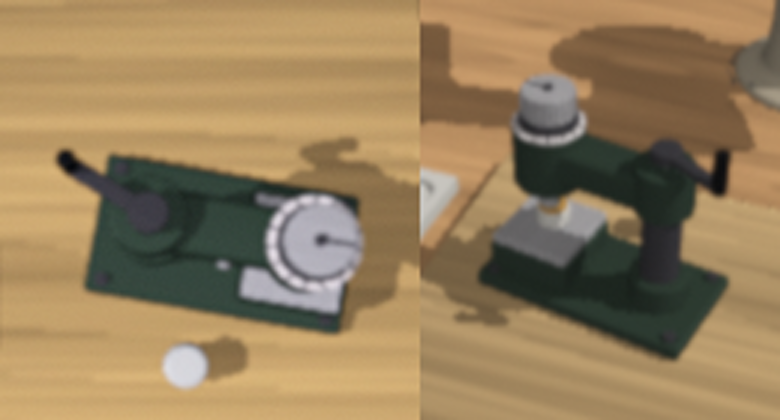

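The lever now runs from (148,210) to (67,158), about 57° in the world frame or roughly 1.17 rad open-to-locked. The dial line is unchanged and the jar and holder are where they were.

```bash
python3 -c "
from rig import r
print(r.sign_off())"
```

```text
the job is handed in; nothing more can be done
None
```

The job is handed in: the dial was turned five clicks clockwise to its stop (about 0.3 N m, under the 0.45 N m slip limit) and back four, the lever is at its locked stop, and the final pictures around the press show the jar and holder unmoved; the rig gave no verdict.

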